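# Refit the fan-filter lid on a network unit

## Task

Refit the loose filter lid on the open fan bay of the network unit: with the lid tilted, hook its lip under the ledge of the bay frame and push it in until it stops, then swing the lid down under control and press the catch edge home until the green catch snaps over it and the lid lies flush. Do it by feel: slide and press gently, never force the sheet metal and never let the lid drop or slam. Leave the lid released and the other things on the bench undisturbed.

Things in the scene. Friction and masses are not known exactly. Their poses are not given: they have to be found in the camera images.
- lid: Loose fan-filter lid, 0.28 to 0.44 kg: steel frame 150 (x) by 112 (y) by 12 mm thick with dark mesh. Origin: centre of the frame's underside; z up through the lid. It starts flat on the bench, its lip end (-x) towards world -y (the robot's right), yaw 1.17 to 1.97 rad. Seated, its axes are parallel to the chassis axes, its origin 76 to 86 mm above the chassis origin (the bay's height varies) and its top flush with the bay frame's top.
- handle (a point): Centre of the lid's grey bow handle, 35 mm above the lid's origin: a bar 12 mm thick (x), 16 mm high and 78 mm long (y), on two posts at y = +-34 mm (58 mm clear between them). 15 mm clear below the bar.
- lip_edge (a point): Middle of the upper outer edge of the lid's lip (lid frame x -97, y 0, z 4 mm). The lip is a steel tongue 80 mm wide and 4 mm thick, level with the lid's underside, 22 mm beyond the frame's -x edge (x -75 mm).
- catch_edge (a point): Middle of the upper +x edge of the lid (lid frame x 75, y 0, z 12 mm), the edge that goes under the catch. The lid's top is flat mesh from the handle to here, for pressing on.
- chassis: Fixed grey network unit, 260 (x) by 230 (y) by 84 mm, on levelling feet that hold its underside 12 to 19 mm above the bench. Origin: centre of the case underside, z up; -y is the face with the ports, away from the robot; yaw 1.27 to 1.87 rad, so the ledge (-x) is to the robot's right and the catch (+x) to its left. The aluminium bay frame lies on its top. More than 38 N between lid and unit (all contacts added) bends it.
- bay_nominal (a point): Centre of the opening at the bay frame's top, if the frame sat nominally (93 mm over the chassis origin). It sits on spacers and slotted holes: truly up to 6 mm off along chassis x and 5 mm up or down, new each time, in no reading. Opening 152 (x) by 116 (y) mm: the lid has 1 mm play at each end, 2 mm at each side. Seat rails for the lid 12 mm down: 10 mm wide along both sides, and at the +x end.
- ledge_nominal (a point): Upper edge of the ledge, the -x border of the opening (76 mm from bay_nominal, as far off as the frame is). The ledge is the frame's flange, folded down to 7 mm deep at this edge. Below it is a free pocket for the lip, reaching 26 mm beyond the edge (towards -x) and 35 mm down. Hooked fully, the lid's frame edge above the lip stops against this edge.
- catch (a joint): Green sprung catch on the +x border of the opening, 48 mm wide, 15 mm high; travel in m, 0 = sprung out, up to 0.008 as it is pushed back (+x). At 0 its nose overhangs the opening by 5 mm, just above the flush lid; its ramp ends 11 mm up. The lid's edge coming down pushes it back (6 to 14 N of push near that edge); it snaps back to 0 over the seated lid. A lid hooked and let go rests on the ramp, its top edge about 20 mm high.
- screw_dish: Small steel dish, 68 mm across, 22 mm high, on the bench; origin at the centre of its underside. Leave it alone.
- screwdriver: Screwdriver with a yellow handle, 190 mm long, lying along its x axis; origin under its middle. Leave it alone.
- router: White router 105 (x) by 150 (y) by 26 mm with two stub antennas reaching 101 mm at its +x edge; origin at the centre of its underside. Leave it alone.
Not all that is in view belongs to the job. Leave any pink look-alike of the lid alone.

How it is judged (in metres and radians):
On the way:
1. the lip is under the ledge while the lid is still tilted by more than 7 degrees (x of lip_edge in the frame of chassis between -0.107 and -0.083 m and z of lip_edge in the frame of chassis between 0.04 and 0.0905 m and angle between the z axis of lid and the z axis of chassis, either way round between 0.12 and 0.9 rad), for 0.1 s.
At the end, for the whole second after the job is handed in: The lid lies flush in the bay: its origin 74 to 87.5 mm above the chassis origin (as the bay sits) and within 8.5 mm along x and 5 mm along y, its plane within 0.015 rad of the chassis top, the lip under the ledge, the catch sprung back over it (joint within 1.5 mm of 0), at rest and released (z of lid in the frame of chassis between 0.074 and 0.0875 m and x of lid in the frame of chassis between -0.0085 and 0.0085 m and y of lid in the frame of chassis between -0.005 and 0.005 m and z of lip_edge in the frame of chassis below 0.0918 m and x of lip_edge in the frame of chassis below -0.083 m and angle between the z axis of lid and the z axis of chassis, either way round below 0.015 rad and angle between lid's own z axis and vertical below 0.05 rad and value of joint catch below 0.0015 m and linear speed of lid below 0.01 m/s); the robot touches nothing.
It fails at once if more than 38 N between the lid and the unit (contact force between lid and chassis above 38 N).
It fails at once if the lid is dropped or slams (it turns faster than 3 rad/s or moves faster than 1.2 m/s) (angular speed of lid above 3 rad/s or linear speed of lid above 1.2 m/s).
It fails at once if the screw dish, screwdriver or router is moved by more than 20 mm (distance of any of screw_dish, screwdriver, router from where it was at the start of the episode above 0.02 m).
It also fails if it takes over 72 s, if anything falls off the work surface, if the arm or the gripper's body presses on something with over 40 N, if the wrist force passes 120 N, or if a joint passes its speed limit or range.

## Robot

A 6-joint arm with a two-finger parallel gripper is mounted at the origin on the work surface. World frame = base frame: x ahead of the robot, y to its left, z up, the work surface at z = 0. Lengths are in m, angles in degrees, forces in N, time in s.
With the tool pointing down it reaches from about 0.4 to 0.825 m from the base axis. Payload 7 kg.
Tool frame: the origin (TCP) lies midway between the tips of the shut fingers; the grasp point (between the pads) lies 19 mm behind it; z points along the fingers, x is the direction in which the jaws open and shut, and the axes are right-handed (so a half turn about z gives the same grasp; the last joint's range is limited). The gripper opens to 88 mm and grips with 3 to 60 N. Pads are 19 mm wide; open, the fingers measure 130 mm over their backs; the gripper's body (78 mm by 193 mm) begins 47 mm behind the grasp point.
Start: joints at [87.496, 20.546, 0.682, 0, -70.136, -16.507], TCP at [0.22, 0.638, 0.227] pointing down, gripper open.
Joint ranges: [-176.03, 176.03], [-82.01, 121.73], [-58.28, 71.71], [-173.87, 95.51], [-174.79, -0.11], [-173.66, 173.66]. Speed limits (degrees/s): [136.94, 136.94, 172.46, 180, 180, 180].

## Interface

Orientations are given as [roll, pitch, yaw] about the fixed x, y, z axes, in that order (R = Rz(yaw) Ry(pitch) Rx(roll)).
In Python, from plant import ctrl, vision, nets gives the robot as it stands.
- The arm moves only by the shell command python3 -m jog 'ROWS'. ROWS is text: rows parted by semicolons, each of 7 numbers parted by spaces: the turn, a rotation vector about the tool's x, y, z in units of 0.1 rad (1.0 is 0.1 rad), then the shift along the tool's x, y, z in units of 4 cm (1.0 is 4 cm), then the opening, from -1 (shut) to 1 (fully open). In form: rx ry rz x y z jaw; .... A call has 1 to 8 rows; each row shifts and turns the commanded pose from where the row before left it, along the tool's axes as they then stand; what a row does not reach is not made up. A row lasts 1/8 s, in which the tool goes at most 62.5 mm and 10.7 degrees, less where a joint would pass 70% of its speed; a pose out of reach is approached as far as the arm can. A call with a number of a shift or a turn outside -1 to 1 is refused whole. A call with a gripper value outside its range is refused whole. The fingers move at their own pace and stop on an object; the grip force is fixed at half the most. Time passes only in rows, so rows that do not move let the fingers close. It gives the time, the measured TCP pose, the force and the opening at its end, in the units of the state.
- ctrl.get_obs(): the state, without advancing time (a new reading comes with each control period).
- vision.snapshot(name): name is "scene" or "top" or "wrist"; returns (picture, depth): 480x640x3 uint8, red, green, blue; 480x640 float32, m along the optical axis (not along the pixel's ray), 0 where there is no reading.
- vision.camera_info(name): a dict with "camera_matrix" (3x3 intrinsics, pixels), "camera_from_world" (4x4, takes a point from world to camera coordinates); the wrist camera has in their place "tool_from_camera" (4x4, takes a point from camera to tool coordinates, whose origin is the TCP and whose axes are the tool frame's). Camera axes: x right, y down, z forward; pixel columns grow to the right and rows downward; lengths in m; the calibration is good to about 2 mm. A picture is of the moment at which its call begins: read the wrist's pose just before it. camera_info takes no time and is no camera call.
- ctrl.close_job(): hands the job in, once; it reports no verdict.
Trained networks look in the newest picture that a camera, given by its name, has taken for a name from the list of things; names that differ only in an ending like _2 or _b are one class to them, and where a whole thing is asked for, a point or a joint stands for the part that bears it (a point fixed in the world has none). Each returns a list of dicts, best first, with "score" (0 to 1); they miss things now and then, are a little off and sometimes report something else, mostly with a low value. They report only what shows in the picture. A call takes as long as a camera call. They do not tell look-alikes from the thing itself.
- nets.boxes_of(target, camera): "location" ([x, y, z] in m, in world coordinates, good to about 4 mm: the middle of the surface that is visible of it).
The state is a dict: "clock": time; "joint_pos": joint angles; "qvel": joint speeds; "tau": joint torques, N m; "tool_pos": TCP position; "orientation": TCP orientation; "force": force on the tool from outside, world axes, zero at the start; "moment": the same for the moment, N m; "opening": finger opening in m.
Only numpy, scipy, OpenCV 4.12 (cv2) and the standard library are available. Lean on these libraries where they do the work, as an engineer would, in place of code of your own. Each camera call takes 0.05 s, during which the arm holds its last target.

## Working session

There is one attempt and no reset: what is moved stays moved. The work goes in short steps, Python scripts to look and compute and a shell command to move; the robot and the scene stay as the last step left them, time stands still between calls to the robot, and variables do not carry over. Pictures are saved under pics/ and viewed, and the job is handed in when it is done.

```bash
ls; mkdir -p pics
python3 - <<'E'
from plant import ctrl, vision, nets
import cv2, numpy as np
print(ctrl.get_obs())
for n in ["scene","top","wrist"]:
    p,d=vision.snapshot(n); cv2.imwrite(f"pics/{n}0.png",p[:,:,::-1]); np.savez(f"{n}0.npz",p=p,d=d)
    print(n,vision.camera_info(n))
for t in ["lid","handle","chassis","catch","screw_dish","screwdriver","router"]:
    print(t,[(np.round(r["location"],3),round(r["score"],2)) for r in nets.boxes_of(t,"top")],[(np.round(r["location"],3),round(r["score"],2)) for r in nets.boxes_of(t,"scene")])
E
```

```text
pics
{'clock': 0.0, 'joint_pos': array([ 8.74964324e+01,  2.05920197e+01,  6.34661565e-01, -2.05172030e-02,
       -7.01368442e+01, -1.65064980e+01]), 'qvel': array([ 0.05010798, -0.05342202, -0.0988566 , -0.01767014, -0.05938381,
       -0.07134422]), 'tau': array([-1.02189533e-03, -5.82711411e+01,  2.93067241e+01,  6.99757621e+00,
        6.96762989e-03, -1.51598069e-04]), 'tool_pos': array([0.21973877, 0.63771405, 0.2256216 ]), 'orientation': array([-1.79991725e+02, -9.58004775e-02, -1.09017060e+02]), 'force': array([-0.26102536, -0.28334264,  0.28425315]), 'moment': array([-0.00370496, -0.01142884, -0.02991273]), 'opening': 0.08762286034159}
scene {'camera_matrix': array([[470.85935745,   0.        , 320.56812183],
       [  0.        , 470.85935745, 243.27895146],
       [  0.        ,   0.        ,   1.        ]]), 'camera_from_world': array([[-0.83100654,  0.5561936 , -0.00876431,  0.52414627],
       [ 0.45964315,  0.67770648, -0.57397047, -0.1028339 ],
       [-0.31329908, -0.48100167, -0.81882909,  1.44242946],
       [ 0.        ,  0.        ,  0.        ,  1.        ]])}

[... 1286 characters left out ...]
015]), 0.94), (array([ 0.53 , -0.196,  0.006]), 0.87), (array([0.573, 0.188, 0.106]), 0.47)] [(array([ 0.535, -0.183,  0.007]), 0.96), (array([ 0.496, -0.632,  0.011]), 0.96)]
chassis [(array([0.571, 0.187, 0.105]), 0.8)] [(array([0.585, 0.204, 0.103]), 0.59)]
catch [(array([0.58 , 0.268, 0.121]), 0.68)] [(array([0.584, 0.204, 0.107]), 0.71), (array([0.582, 0.274, 0.122]), 0.66)]
screw_dish [(array([ 0.803, -0.013,  0.013]), 0.61)] [(array([ 0.805, -0.023,  0.013]), 0.88), (array([0.581, 0.203, 0.101]), 0.7), (array([ 0.534, -0.18 ,  0.007]), 0.45)]
screwdriver [(array([ 0.787, -0.224,  0.026]), 0.73)] [(array([ 0.794, -0.216,  0.023]), 0.83)]
router [(array([0.311, 0.279, 0.029]), 0.96)] []
```

View pics/top0.png

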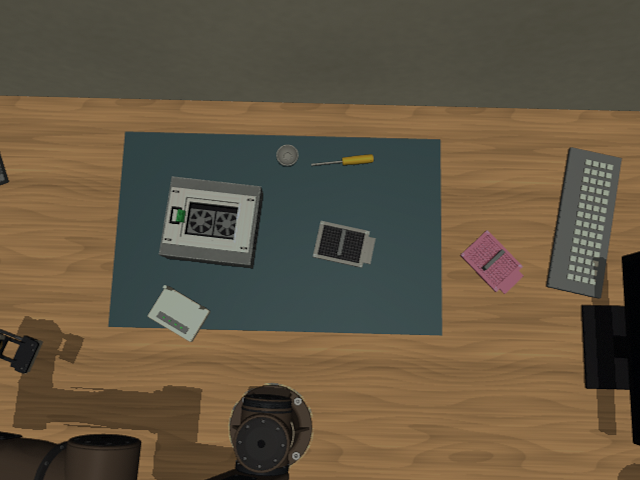

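View pics/scene0.png

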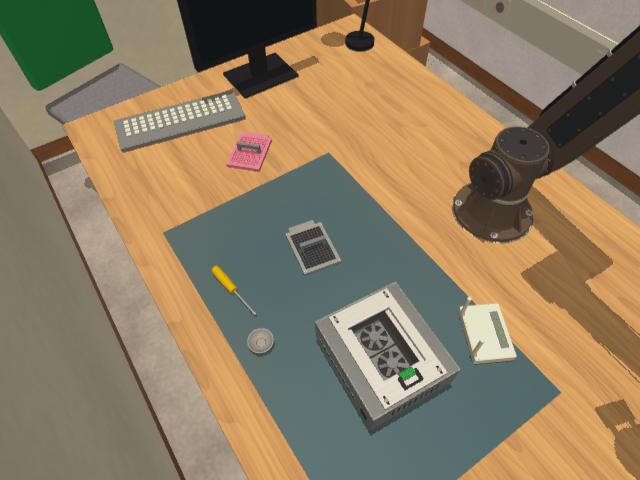

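View pics/wrist0.png

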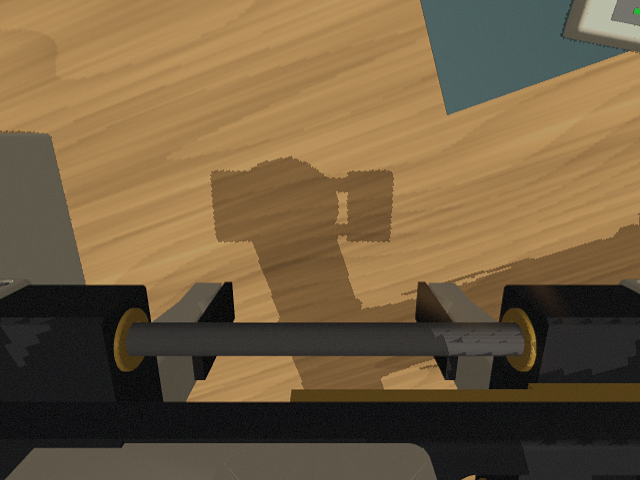

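The grey lid is at pixel (342,244) in the top view, with its lip pointing right (-y). The unit is at (210,222) with its green catch on the left at (179,215). The pink look-alike is at (491,262). Next I'll measure from depth.

```bash
cat > h.py <<'E'
from plant import ctrl, vision, nets
import cv2, numpy as np
from scipy.spatial.transform import Rotation as R
def Rob(o): return R.from_euler('xyz',o,degrees=True).as_matrix()
def snap(n,tag=None):
    o=ctrl.get_obs(); p,d=vision.snapshot(n); ci=vision.camera_info(n); K=ci["camera_matrix"]
    if n=="wrist":
        T=np.eye(4);T[:3,:3]=Rob(o["orientation"]);T[:3,3]=o["tool_pos"];W=T@ci["tool_from_camera"]
    else: W=np.linalg.inv(ci["camera_from_world"])
    if tag: cv2.imwrite(f"pics/{tag}.png",p[:,:,::-1])
    v,u=np.mgrid[:480,:640]; P=np.stack([(u-K[0,2])/K[0,0]*d,(v-K[1,2])/K[1,1]*d,d],-1)@W[:3,:3].T+W[:3,3]
    P[d==0]=np.nan
    return p,d,P,K,W
def obs():
    o=ctrl.get_obs(); print("t",round(o["clock"],2),"p",np.round(o["tool_pos"],4),"o",np.round(o["orientation"],2),"F",np.round(o["force"],1),"M",np.round(o["moment"],2),"g",round(o["opening"],4)); return o
def delta(p,Rt,n=1):
    o=ctrl.get_obs();R0=Rob(o["orientation"]); 
    rv=R.from_matrix(R0.T@Rt).as_rotvec()/0.1; s=R0.T@(np.array(p)-o["tool_pos"])/0.04
    print("turn",np.round(rv,2),"shift",np.round(s,2)); return rv,s
E
python3 - <<'E'
from h import *
for n in ["top","scene"]:
    p,d,P,K,W=snap(n)
    z=P[...,2]
    # lid
    m=(abs(P[...,0]-.53)<.14)&(abs(P[...,1]+.19)<.16)&(z>.004)&(z<.06)
    x=P[m]; print(n,"lid pts",len(x))
    fr=x[(x[:,2]>.007)&(x[:,2]<.02)]
    r=cv2.minAreaRect((x[:,:2]*1000).astype(np.float32)); print("all",r)
    hh=x[x[:,2]>.03]; print("handle",len(hh),hh.mean(0) if len(hh) else 0, cv2.minAreaRect((hh[:,:2]*1000).astype(np.float32)) if len(hh)>4 else 0)
    # chassis
    m=(abs(P[...,0]-.58)<.2)&(abs(P[...,1]-.19)<.2)&(z>.08)&(z<.15)
    x=P[m]; hist=np.histogram(x[:,2]*1000,bins=np.arange(80,140,2)); print(list(zip(hist[1],hist[0])))
    t=x[(x[:,2]>.09)]; print("case",cv2.minAreaRect((t[:,:2]*1000).astype(np.float32)))
    # green
    hsv=cv2.cvtColor(p,cv2.COLOR_RGB2HSV); g=(cv2.inRange(hsv,(45,100,60),(80,255,255))>0)&(z>.08)&(z<.16)
    print("green",g.sum(),P[g].mean(0),P[g].min(0),P[g].max(0))
    cv2.imwrite(f"pics/{n}_crop.png",cv2.resize(p[150:350,150:400,::-1] if n=="top" else p[210:430,240:480,::-1],None,fx=3,fy=3)[:600,:800])
E
```

```text
top lid pts 3454
all ((530.0402221679688, -189.91078186035156), (319.7548522949219, 279.18719482421875), 89.91459655761719)
handle 107 [ 0.52971074 -0.18593835  0.04203784] ((530.64306640625, -186.10012817382812), (11.934893608093262, 77.5743179321289), 79.12371826171875)
[(np.int64(80), np.int64(13)), (np.int64(82), np.int64(13)), (np.int64(84), np.int64(16)), (np.int64(86), np.int64(19)), (np.int64(88), np.int64(26)), (np.int64(90), np.int64(52)), (np.int64(92), np.int64(79)), (np.int64(94), np.int64(177)), (np.int64(96), np.int64(286)), (np.int64(98), np.int64(447)), (np.int64(100), np.int64(559)), (np.int64(102), np.int64(588)), (np.int64(104), np.int64(666)), (np.int64(106), np.int64(665)), (np.int64(108), np.int64(578)), (np.int64(110), np.int64(536)), (np.int64(112), np.int64(436)), (np.int64(114), np.int64(262)), (np.int64(116), np.int64(117)), (np.int64(118), np.int64(90)), (np.int64(120), np.int64(39)), (np.int64(122), np.int64(24)), (np.int64(124), np.int64(31)), (np.int64(126), np.int64(15)), (np.int64(128), np.int64(6)), (np.int64(130), np.int64(1)), (np.int64(132), np.i
[... 992 characters left out ...]
680)), (np.int64(108), np.int64(1483)), (np.int64(110), np.int64(1304)), (np.int64(112), np.int64(387)), (np.int64(114), np.int64(59)), (np.int64(116), np.int64(27)), (np.int64(118), np.int64(37)), (np.int64(120), np.int64(80)), (np.int64(122), np.int64(70)), (np.int64(124), np.int64(35)), (np.int64(126), np.int64(12)), (np.int64(128), np.int64(3)), (np.int64(130), np.int64(0)), (np.int64(132), np.int64(0)), (np.int64(134), np.int64(0)), (np.int64(136), np.int64(0))]
case ((533.1658325195312, 194.20364379882812), (261.7422790527344, 323.11456298828125), 85.02214813232422)
green 1434 [ 0.86149387 -1.5384984   0.11490433] [ 0.56929817 -1.79221992  0.08000916] [1.02342367 0.28500844 0.15998104]
```

View pics/top_crop.png

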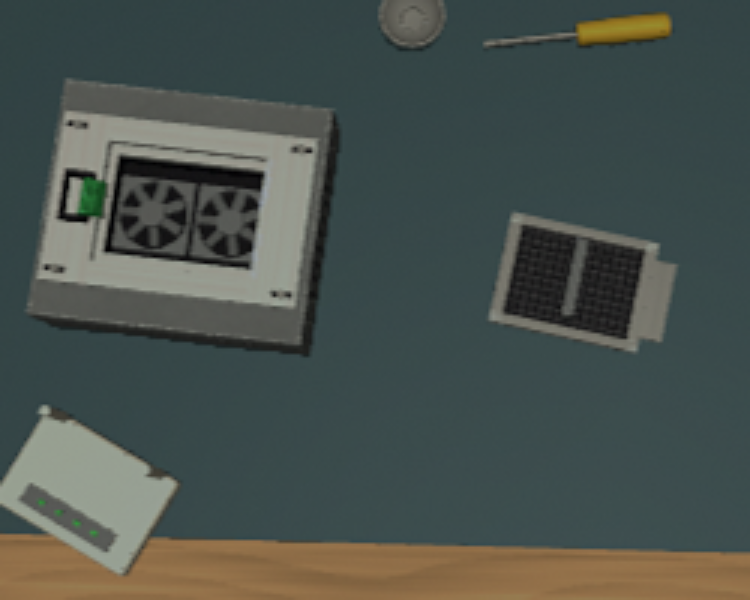

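```bash
python3 -m jog '0 0 0 0 -0.9 -0.3 1; 0 0 0 0.2 -1 -0.3 1; 0 0 0 0.6 -1 -0.3 1; 0 0 0 0.8 -1 -0.3 1; 0 0 0 0.8 -1 -0.3 1; 0 0 0 0.9 -1 -0.2 1; 0 0 0 0.9 -1 -0.1 1; 0 0 0 0.9 -1 0 1'; python3 -m jog '0 0 0 0.9 -1 0 1; 0 0 0 0.9 -1 0 1; 0 0 0 0.9 -0.4 0 1; 0 0 -0.7 0.5 0 0 1; 0 0 -0.7 0 0 0 1; 0 0 -0.7 0 0 0 1; 0 0 0 0 0 0 1'
python3 - <<'E'
from h import *
obs()
p,d,P,K,W=snap("wrist","w1")
E
```

```text
clock: 1.95
tool_pos: [0.4529, 0.3409, 0.2993]
orientation: [-180.0, 0.1, -109.0]
force: [0.4, -0.5, 0.7]
opening: 0.0873
clock: 2.82
tool_pos: [0.5013, 0.1899, 0.2987]
orientation: [-180.0, 0.0, -97.0]
force: [-1.3, -0.2, 0.5]
opening: 0.0875
t 2.83 p [0.5013 0.1899 0.2987] o [-1.7999e+02  1.0000e-02 -9.7010e+01] F [-1.3 -0.2  0.5] M [-0.03  0.04  0.04] g 0.0875
```

View pics/w1.png

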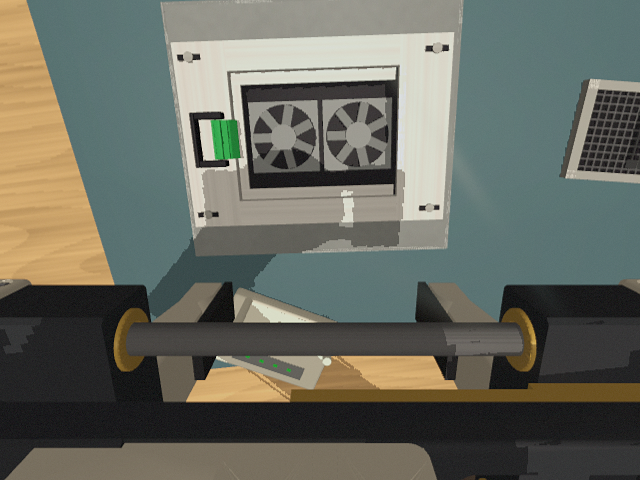

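Run:
```python
from h import *
p,d,P,K,W=snap("wrist")
np.savez("w1.npz",p=p,P=P,K=K,W=W)
cv2.imwrite("pics/w1c.png",cv2.resize(p[0:260,150:480,::-1],None,fx=2.4,fy=2.3,interpolation=cv2.INTER_CUBIC)[:600,:800])
def reg(u0,u1,v0,v1):
    q=P[v0:v1,u0:u1].reshape(-1,3); q=q[~np.isnan(q[:,2])]; return np.median(q[:,2]),q[:,2].std(),len(q)
print("frame top R",reg(405,440,80,200)); print("frame topL",reg(185,225,70,105)); print("frame top up",reg(235,395,45,60)); print("low",reg(230,300,205,215))
print("case up",reg(190,440,8,28)); print("case low",reg(210,430,228,245))
print("rail up",reg(250,390,73,78),"rail left",reg(233,238,90,115),reg(239,241,165,180))
print("mat",reg(500,560,30,200))
```

```text
frame top R (np.float64(0.11022990535415106), np.float64(0.0007605522631442753), 4183)
frame topL (np.float64(0.11019005255899253), np.float64(0.0007824379816560727), 1394)
frame top up (np.float64(0.11023101907455568), np.float64(0.0008126360436242499), 2385)
low (np.float64(0.11016866904425271), np.float64(0.0007581895580525493), 698)
case up (np.float64(0.10260419994065156), np.float64(0.0008095646339904877), 4981)
case low (np.float64(0.1025608151262099), np.float64(0.0007335776437271972), 3729)
rail up (np.float64(0.09826586755815922), np.float64(0.0008165466485143933), 694) rail left (np.float64(0.09817968716154174), np.float64(0.0009317318194952559), 122) (np.float64(0.09860129622435707), np.float64(0.0017772882799667875), 30)
mat (np.float64(0.0011257686329589067), np.float64(0.0008727451091234225), 10158)
```

View pics/w1c.png

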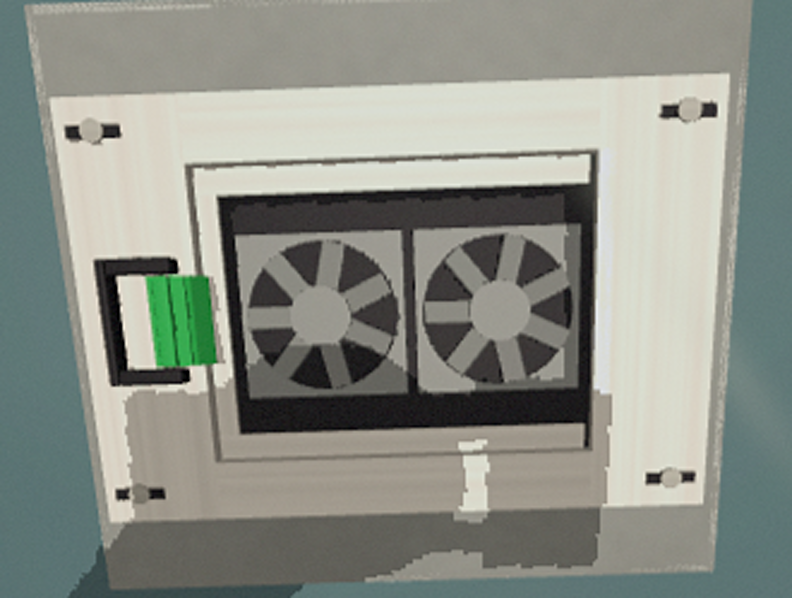

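```bash
cat > bay.py <<'E'
from h import *
p,d,P,K,W=snap("wrist")
z=P[...,2]
case=(z>.1003)&(z<.114)&(P[...,0]>.35)
n,l,s,c=cv2.connectedComponentsWithStats(case.astype(np.uint8)); k=1+np.argmax(s[1:,4]); case=l==k
q=P[case]; r=cv2.minAreaRect((q[:,:2]*1000).astype(np.float32)); print("case rect",r)
fr=(z>.1075)&(z<.1135); q=P[fr&cv2.dilate(case.astype(np.uint8),None).astype(bool)]; print("frame rect",cv2.minAreaRect((q[:,:2]*1000).astype(np.float32)),q[:,2].mean())
# rotate
best=None
q=P[case]
for a in np.radians(np.arange(78,92,.1)):
    c,s=np.cos(a),np.sin(a); x=q[:,0]*c+q[:,1]*s; y=-q[:,0]*s+q[:,1]*c
    A=(np.percentile(x,99.7)-np.percentile(x,.3))*(np.percentile(y,99.7)-np.percentile(y,.3))
    if best is None or A<best[0]: best=(A,a)
a=best[1]; print("yaw",np.degrees(a))
c,s=np.cos(a),np.sin(a)
X=P[...,0]*c+P[...,1]*s; Y=-P[...,0]*s+P[...,1]*c
print("case X",X[case].min(),X[case].max(),"Y",Y[case].min(),Y[case].max())
cx=(X[case].min()+X[case].max())/2; cy=(Y[case].min()+Y[case].max())/2
print("chassis centre world",cx*c-cy*s,cx*s+cy*c)
# opening edges per scanline
f=P[fr]; fx=X[fr];fy=Y[fr]
def edge(u,v,lo,hi,sg):
    out=[]
    for t in np.arange(lo,hi,.003):
        m=(abs(v-t)<.0015); w=u[m]*sg; w=w[w>.03]
        if len(w): out.append(w.min()*sg)
    return np.round(np.array(out)*1000,1)
bx=edge(fx-cx,fy-cy,-.045,.045,1);print("+x",bx)
bm=edge(fx-cx,fy-cy,-.045,.045,-1);print("-x",bm)
print("+y",edge(fy-cy,fx-cx,-.06,.06,1));print("-y",edge(fy-cy,fx-cx,-.06,.06,-1))
rl=(z>.0955)&(z<.1005)&(abs(X-cx)<.078)&(abs(Y-cy)<.06); print("rail",np.median(z[rl]),X[rl].min()-cx,X[rl].max()-cx,Y[rl].min()-cy,Y[rl].max()-cy)
E
python3 bay.py
```

```text
case rect ((577.3209228515625, 189.16726684570312), (260.9220275878906, 230.592529296875), 84.80148315429688)
frame rect ((577.5213012695312, 190.16159057617188), (245.27005004882812, 164.67926025390625), 84.85425567626953) 0.11021576254115281
yaw 84.29999999999964
case X 0.1142775791495636 0.37693459396206874 Y -0.6701093463643335 -0.4394615595927453
chassis centre world 0.576435890171997 0.18929055209250034
+x [77.  77.3 76.7 77.  77.1 76.9 76.9 77.  76.9 72.3 72.2 71.9 71.7 71.8
 71.9 71.6 71.9 71.7 71.6 71.9 71.7 76.1 76.4 76.3 76.4 76.5 76.3 76.4
 76.3 76.2]
-x [-74.6 -74.5 -74.7 -74.8 -74.9 -74.8 -74.7 -74.7 -74.8 -74.9 -75.  -75.
 -75.  -75.3 -74.8 -75.  -75.  -75.1 -75.  -75.1 -75.3 -75.4 -75.2 -75.4
 -75.5 -75.4 -75.7 -75.7 -76.  -75.4]
+y [56.1 56.2 56.2 56.1 56.8 56.6 56.7 56.8 56.6 56.5 56.6 56.5 56.6 56.6
 56.6 57.1 56.8 56.9 56.9 56.9 56.8 56.8 56.9 57.  56.7 57.5 57.3 57.
 57.1 57.1 57.1 57.9 57.3 57.2 57.6 57.6 57.4 57.4 57.2 57.1]
-y [-59.4 -59.6 -59.4 -59.6 -59.4 -59.5 -59.4 -59.2 -59.3 -59.3 -59.3 -59.1
 -59.2 -59.3 -59.3 -58.8 -59.  -59.1 -59.1 -58.9 -58.8 -59.1 -58.8 -58.7
 -58.7 -58.7 -58.8 -58.8 -58.6 -58.9 -58.9 -58.9 -58.5 -58.7 -58.4 -58.5
 -58.6 -58.3 -58.3 -58.3]
rail 0.09820286382949467 -0.07492330789628415 0.07789525975055878 -0.05996712542923954 0.05799518889739652
```

```bash
python3 -m jog '0 0 0 0.7 0 0 1; 0 0 0 1 0 0 1; 0 0 0.7 1 0 0 1; 0 0 0 1 0 0 1; 0 0 0 1 0 0 1; 0 0 0 1 0 0.3 1; 0 0 0 1 0 0.4 1; 0 0 0 1 0 0.4 1';  python3 -m jog '0 0 0 1 0 0 1; 0 0 0 0.7 0 0 1; 0 0 0 0 0 0 1;0 0 0 0 0 0 1'
cat > lid.py <<'E'
from h import *
import sys
obs()
p,d,P,K,W=snap("wrist",sys.argv[1])
z=P[...,2]
m=(z>.0095)&(z<.017)&(P[...,0]>.4)&(P[...,0]<.7)&(abs(P[...,1]+.19)<.12)
n,l,s,c=cv2.connectedComponentsWithStats(m.astype(np.uint8)); k=1+np.argmax(s[1:,4]); m=l==k
print("frame",cv2.minAreaRect((P[m][:,:2]*1000).astype(np.float32)),np.median(z[m]))
h=(z>.036)&(z<.05)&(P[...,0]>.4)&(P[...,0]<.7)&(abs(P[...,1]+.19)<.1)
n,l,s,c=cv2.connectedComponentsWithStats(h.astype(np.uint8)); k=1+np.argmax(s[1:,4]); h=l==k
q=P[h]; print("handle",cv2.minAreaRect((q[:,:2]*1000).astype(np.float32)),np.median(z[h]))
E
python3 lid.py l1
```

```text
clock: 3.98
tool_pos: [0.4498, -0.1145, 0.2543]
orientation: [-180.0, 0.0, -101.0]
force: [0.8, -0.4, 1.3]
opening: 0.0878
clock: 4.47
tool_pos: [0.4371, -0.1801, 0.2546]
orientation: [-180.0, 0.0, -101.0]
force: [-0.0, -0.3, -0.1]
opening: 0.0875
t 4.47 p [ 0.4371 -0.1801  0.2546] o [-180.      0.   -101.05] F [-0.  -0.3 -0.1] M [0.02 0.05 0.02] g 0.0875
frame ((532.8175048828125, -188.3765106201172), (150.5352783203125, 111.90779876708984), 79.11193084716797) 0.011491707867776091
handle ((533.0570068359375, -188.51560974121094), (11.99566650390625, 77.22743225097656), 78.8380355834961) 0.04264229646920731
```

View pics/l1.png

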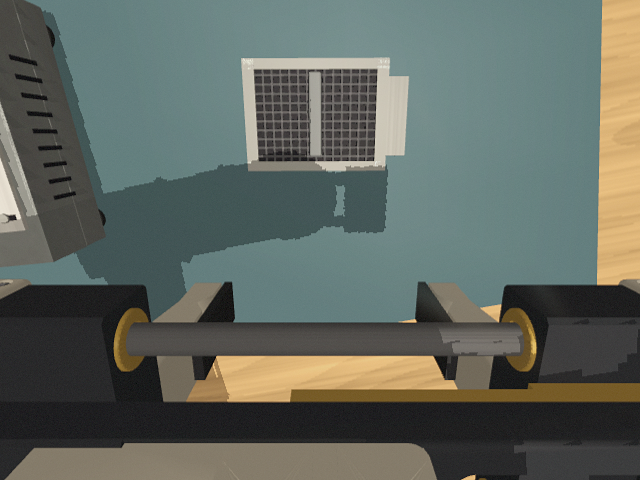

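```bash
python3 -m jog '0 0 0 -0.05 -0.6 0.5 1; 0 0 0 -0.1 -0.6 1 1; 0 0 0 -0.1 -0.6 1 1; 0 0 0 0 -0.6 1 1; 0 0 0 0 0 0.6 1; 0 0 0 0 0 0 1;0 0 0 0 0 0 1';  python3 lid.py l2
```

```text
clock: 5.4
tool_pos: [0.534, -0.1883, 0.0917]
orientation: [-179.9, -0.0, -100.9]
force: [-0.0, 0.6, 1.4]
opening: 0.088
t 5.4 p [ 0.534  -0.1883  0.0917] o [-1.7992e+02 -1.0000e-02 -1.0092e+02] F [-0.   0.6  1.4] M [-0.02 -0.06  0.  ] g 0.088
frame ((533.5469970703125, -188.509521484375), (150.6468048095703, 110.43449401855469), 79.1583023071289) 0.011497007015463634
handle ((533.748291015625, -188.5908203125), (11.9854154586792, 76.38412475585938), 79.26679992675781) 0.042642681273661026
```

View pics/l2.png

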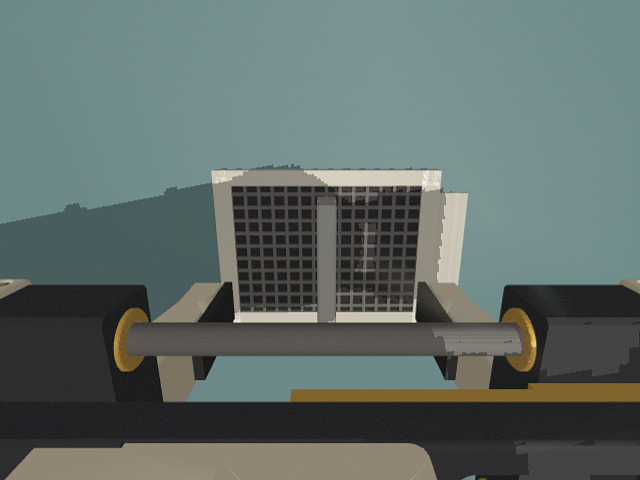

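The bar is centred between the jaws, at column 327 with the fingers at 210 and 440. Next I lower and grip.

```bash
python3 -m jog '0 0 0 0 0 0.7 1; 0 0 0 0 0 0.7 1; 0 0 0 0 0 0.45 1; 0 0 0 0 0 0 1; 0 0 0 0 0 0 -1;0 0 0 0 0 0 -1;0 0 0 0 0 0 -1;0 0 0 0 0 0 -1'; python3 -c "
from h import *
obs()"
```

```text
clock: 6.45
tool_pos: [0.5334, -0.1887, 0.017]
orientation: [-180.0, 0.0, -101.0]
force: [0.6, 0.7, 0.8]
opening: 0.0533
t 6.45 p [ 0.5334 -0.1887  0.017 ] o [-1.7996e+02  1.0000e-02 -1.0099e+02] F [0.6 0.7 0.8] M [-0.05 -0.01  0.01] g 0.0533
```

```bash
python3 -m jog '0 0 0 0 0 0 -1;0 0 0 0 0 0 -1;0 0 0 0 0 0 -1;0 0 0 0 0 0 -1;0 0 0 0 0 0 -1;0 0 0 0 0 0 -1;0 0 0 0 0 0 -1'; python3 -c "
from h import *
obs()"
```

```text
clock: 7.32
tool_pos: [0.5332, -0.1887, 0.0165]
orientation: [180.0, -0.0, -101.0]
force: [-0.1, -1.5, -1.0]
opening: 0.012
t 7.33 p [ 0.5332 -0.1887  0.0165] o [ 180.     -0.   -100.99] F [-0.1 -1.5 -1. ] M [-0.29 -0.01  0.02] g 0.012
```

```bash
python3 -m jog '0 0 0 0 0 -0.2 -1;0 0 0 0 0 -0.4 -1;0 0 0 0 0 -0.7 -1;0 0 0 0 0 -0.9 -1;0 0 0 0 0 -1 -1;0 0 0 -0.3 0 -1 -1;0 0 0 -0.6 0 -0.9 -1;0 0 0 -0.8 0.1 -0.6 -1'; python3 -m jog '0 0 0 -0.8 0.1 -0.3 -1;0 0 0 -0.9 0.1 0 -1;0 0 0 -0.9 0.1 0 -1;0 0 0 -0.9 0.1 0 -1;0 0 0 -0.9 0.1 0 -1;0 0 0 -0.9 0.1 0 -1;0 0 0 -0.9 0.1 0 -1;0 0 0 -0.8 0 0 -1'; python3 -m jog '0 0 0 -0.5 0 0 -1;0 0 -0.3 -0.2 0 0 -1;0 0 -0.3 0 0 0 -1;0 0 -0.4 0 0 0 -1;0 -0.5 0 0 0 0 -1;0 -0.5 0 0 0 0 -1;0 -0.5 0 0 0 0 -1;0 -0.5 0 0 0 0 -1';python3 -m jog '0 -0.5 0 0 0 0 -1;0 -0.5 0 0 0 0 -1;0 -0.5 0 0 0 0 -1;0 0 0 0 0 0 -1'
python3 - <<'E'
from h import *
obs()
snap("wrist","c1");snap("scene","c1s")
E
```

```text
clock: 8.32
tool_pos: [0.5425, -0.1209, 0.2478]
orientation: [-179.8, 0.0, -101.0]
force: [0.8, 0.6, -2.7]
opening: 0.0115
clock: 9.32
tool_pos: [0.5676, 0.1602, 0.2579]
orientation: [-180.0, 0.1, -101.0]
force: [-0.4, 0.6, -2.4]
opening: 0.0117
clock: 10.32
tool_pos: [0.5732, 0.1852, 0.2569]
orientation: [-180.0, 11.5, -95.2]
force: [-0.7, -1.0, -3.7]
opening: 0.0117
clock: 10.82
tool_pos: [0.5734, 0.1846, 0.2568]
orientation: [-180.0, 20.0, -95.3]
force: [-0.9, -0.2, -2.4]
opening: 0.0116
t 10.82 p [0.5734 0.1846 0.2568] o [-179.98   20.03  -95.35] F [-0.9 -0.2 -2.4] M [-1.58  0.12 -0.02] g 0.0116
```

View pics/c1.png

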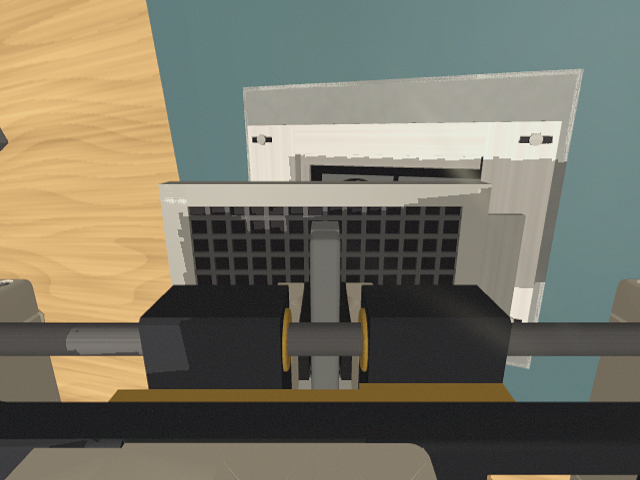

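View pics/c1s.png

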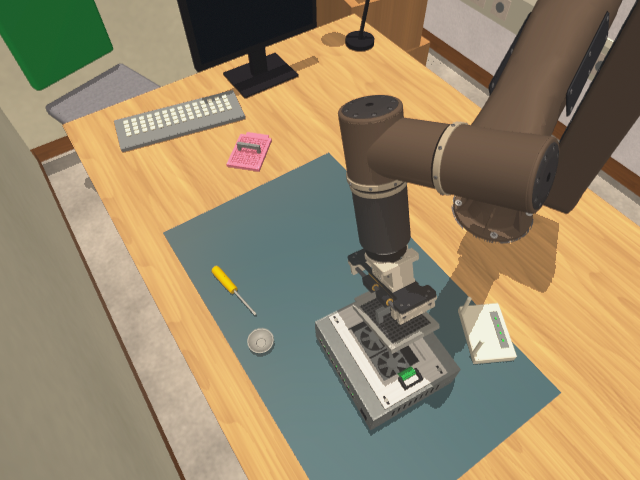

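```bash
cat > hold.py <<'E'
from h import *
obs(); o=ctrl.get_obs()
p,d,P,K,W=snap("wrist")
Q=(P-o["tool_pos"])@Rob(o["orientation"])  # tool coords
v,u=np.mgrid[:480,:640]
m=(abs(Q[...,2]-.0045)<.004)&(v<280)&(abs(Q[...,0])<.09)&(Q[...,1]<-.03)&(Q[...,1]>-.07)
q=Q[m]; A=np.c_[q[:,0],q[:,1],np.ones(len(q))]; c=np.linalg.lstsq(A,q[:,2],rcond=None)[0]; r=q[:,2]-A@c
k=abs(r)<.0015; c=np.linalg.lstsq(A[k],q[k,2],rcond=None)[0]; print("plane",c,"n",k.sum())
e=q[(abs(q[:,1]+.045)<.012)]
print("x range rows",[ (np.round(e[abs(e[:,1]-t)<.001][:,0].min(),4),np.round(e[abs(e[:,1]-t)<.001][:,0].max(),4)) for t in np.arange(-.054,-.034,.004)])
print("y min",[np.round(q[abs(q[:,0]-t)<.001][:,1].min(),4) for t in np.arange(-.06,.07,.015)])
l=(Q[...,0]>.08)&(Q[...,0]<.11)&(abs(Q[...,2]-.0125)<.004)&(v<280)
if l.sum(): print("lip z",np.median(Q[l][:,2]),"x max",Q[l][:,0].max(),"ymin",Q[l][:,1].min())
E
python3 hold.py
```

```text
t 10.93 p [0.5735 0.1855 0.2568] o [-179.97   19.98  -95.29] F [-1.4  0.1 -2.6] M [-1.54  0.18 -0.05] g 0.0116
plane [-0.00076378  0.04485689  0.00729476] n 13901
x range rows [(np.float64(-0.0756), np.float64(0.0747)), (np.float64(-0.0756), np.float64(0.0743)), (np.float64(-0.0756), np.float64(0.0745)), (np.float64(-0.0757), np.float64(0.0745)), (np.float64(-0.0757), np.float64(0.0742))]
y min [np.float64(-0.0555), np.float64(-0.0556), np.float64(-0.0555), np.float64(-0.0556), np.float64(-0.0556), np.float64(-0.0556), np.float64(-0.0558), np.float64(-0.0556), np.float64(-0.0556)]
lip z 0.012880339567448272 x max 0.09706974810150684 ymin -0.0399944276440432
```

```bash
python3 -m jog '-0.25 0 0 0 0 0 -1;-0.2 0 0 0 0 0 -1;0 0 0 0 0 0 -1;0 0 0 0 0 0 -1'; python3 hold.py
cat > world.py <<'E'
from h import *
# lid pose in world & relative to bay from wrist depth
o=ctrl.get_obs(); p,d,P,K,W=snap("wrist"); Q=(P-o["tool_pos"])@Rob(o["orientation"]); v,u=np.mgrid[:480,:640]
a=np.radians(84.8); xh=np.array([np.cos(a),np.sin(a),0]); yh=np.array([-np.sin(a),np.cos(a),0]); B=np.array([.5775,.1901,.1102])
C=np.stack([(P-B)@xh,(P-B)@yh,P[...,2]-B[2]],-1)
def plane(m,X):
    q=X[m]; A=np.c_[q[:,0],q[:,1],np.ones(len(q))]; w=np.ones(len(q),bool)
    for i in range(4): c=np.linalg.lstsq(A[w],q[w,2],rcond=None)[0]; w=abs(q[:,2]-A@c)<.002
    return c,w.sum()
m=(abs(Q[...,2]-.006)<.005)&(v<280)&(abs(Q[...,0])<.075)&(Q[...,1]<-.03)&(Q[...,1]>-.058)
c,n=plane(m,C); print("lid top in bay: tiltx deg %.2f rolly deg %.2f n %d"%(np.degrees(np.arctan(c[0])),np.degrees(np.arctan(c[1])),n))
m=(abs(C[...,2])<.004)&(v<280)&(abs(C[...,1])<.082)&(abs(C[...,0])<.123); m[:, :]&=(Q[...,2]>.03)
if m.sum()>300: c,n=plane(m,C); print("frame plane",np.round(c,4),n)
E
python3 world.py
```

```text
clock: 11.48
tool_pos: [0.5736, 0.1866, 0.2563]
orientation: [177.4, 20.0, -95.3]
force: [1.2, 0.1, -1.5]
opening: 0.0118
t 11.47 p [0.5736 0.1866 0.2563] o [177.4   20.04 -95.26] F [ 1.2  0.1 -1.5] M [-1.57 -0.1  -0.03] g 0.0118
plane [-0.00082107  0.04648432  0.00736028] n 13973
x range rows [(np.float64(-0.0759), np.float64(0.0749)), (np.float64(-0.0756), np.float64(0.0744)), (np.float64(-0.0757), np.float64(0.074)), (np.float64(-0.0754), np.float64(0.0741)), (np.float64(-0.0755), np.float64(0.0748))]
y min [np.float64(-0.0555), np.float64(-0.0555), np.float64(-0.0554), np.float64(-0.0557), np.float64(-0.0556), np.float64(-0.0556), np.float64(-0.0556), np.float64(-0.0556), np.float64(-0.0558)]
lip z 0.012855212874981092 x max 0.09705708369797832 ymin -0.04002054384788246
lid top in bay: tiltx deg 19.95 rolly deg 0.42 n 15201
frame plane [-0.0007 -0.0009 -0.    ] 17729
```

```bash
cat > tgt.py <<'E'
from h import *
import sys
# usage: tgt.py x y z theta  (lid origin in bay frame mm, deg)
a=np.radians(84.8); Rb=R.from_euler('z',84.8,degrees=True).as_matrix(); B=np.array([.5775,.1901,.1102])
off=np.array([-.0006,-.0002,.0193]); ROLL=177.4
def lidpose():
    o=ctrl.get_obs(); Rt=Rob(o["orientation"]); L=Rb.T@(o["tool_pos"]+Rt@off-B)*1000; return L,o
def show():
    L,o=lidpose(); t=np.radians(o["orientation"][1]); c,s=np.cos(t),np.sin(t)
    f=lambda x,z:np.round((L[0]+x*c-z*s,L[2]+x*s+z*c),1)
    Fb=Rb.T@o["force"]
    print("t %.2f lid org"%o["clock"],np.round(L,1),"eul",np.round(o["orientation"],2),"Fbay",np.round(Fb,1),"M",np.round(o["moment"],2))
    print(" liptop",f(-97,4),"lipbot",f(-97,0),"framelow",f(-75,0),"corner",f(-75,4),"frameup",f(-75,12),"catchlow",f(75,0),"catchtop",f(75,12))
if __name__=="__main__":
    show()
    if len(sys.argv)>1:
        x,y,z,th=map(float,sys.argv[1:5])
        Rt=Rob([ROLL,th,-95.2]); p=B+Rb@np.array([x,y,z])/1000-Rt@off
        delta(p,Rt)
E
python3 - <<'E'
import numpy as np
d=np.load("w1.npz");P=d["P"]
print("fans",np.nanmedian(P[120:170,255:310,2]),np.nanmin(P[120:170,330:390,2]), np.nanmedian(P[120:170,330:390,2]),"deep",np.nanmedian(P[90:98,260:385,2]))
E
python3 tgt.py 20.5 0 45 20
```

```text
fans 0.0640582787040817 0.05408697568584736 0.06077037594988788 deep 0.0556051946315233
t 11.57 lid org [  3.2   4.4 128.4] eul [177.42  20.05 -95.25] Fbay [ 0.5  0.2 -3.2] M [-1.54 -0.03  0.03]
 liptop [-89.3  98.9] lipbot [-87.9  95.2] framelow [-67.2 102.7] corner [-68.6 106.5] frameup [-71.3 114. ] catchlow [ 73.7 154.1] catchtop [ 69.6 165.4]
turn [-0.01  0.01 -0.01] shift [ 0.31 -0.2   2.1 ]
```

```bash
python3 -m jog '0 0 0 0.1 -0.05 0.4 -1;0 0 0 0.1 -0.1 0.7 -1;0 0 0 0.1 -0.05 0.6 -1;0 0 0 0 0 0.4 -1;0 0 0 0 0 0 -1;0 0 0 0 0 0 -1'; python3 tgt.py 20.5 0 18 20; python3 hold.py
python3 - <<'E'
from h import *
p=snap("wrist","d1");snap("scene","d1s")
E
```

```text
clock: 12.32
tool_pos: [0.5798, 0.2038, 0.1741]
orientation: [177.5, 20.1, -95.2]
force: [0.0, 0.8, -2.8]
opening: 0.0116
t 12.32 lid org [21.  -0.4 46. ] eul [177.5   20.07 -95.21] Fbay [ 0.8  0.  -2.8] M [-1.48 -0.08 -0.  ]
 liptop [-71.5  16.4] lipbot [-70.1  12.7] framelow [-49.4  20.2] corner [-50.8  24. ] frameup [-53.6  31.5] catchlow [91.5 71.7] catchtop [87.3 83. ]
turn [-0.02  0.01 -0.  ] shift [ 0.25 -0.02  0.65]
t 12.32 p [0.5798 0.2038 0.1741] o [177.5   20.07 -95.21] F [ 0.   0.8 -2.8] M [-1.48 -0.08 -0.  ] g 0.0116
plane [-0.00074296  0.04364931  0.00721676] n 13984
x range rows [(np.float64(-0.0759), np.float64(0.0745)), (np.float64(-0.0758), np.float64(0.0741)), (np.float64(-0.0756), np.float64(0.0743)), (np.float64(-0.0756), np.float64(0.0741)), (np.float64(-0.0762), np.float64(0.0747))]
y min [np.float64(-0.0557), np.float64(-0.0555), np.float64(-0.0555), np.float64(-0.0556), np.float64(-0.0556), np.float64(-0.0556), np.float64(-0.0556), np.float64(-0.0557), np.float64(-0.0557)]
lip z 0.01286291089500169 x max 0.09693035431864855 ymin -0.04001446762601106
```

View pics/d1.png

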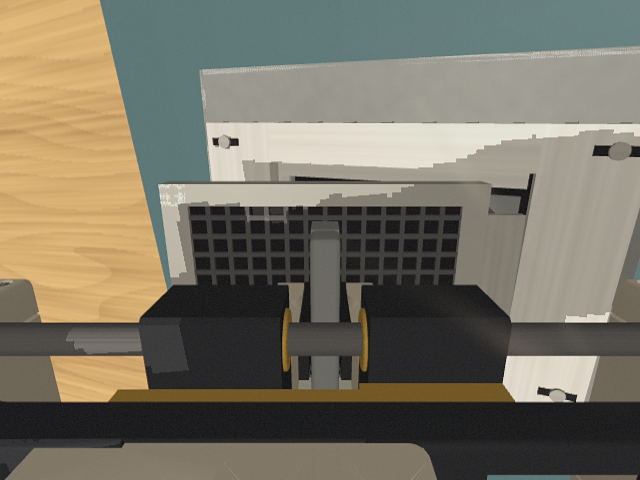

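```bash
python3 -m jog '0 0 0 0.06 0 0.16 -1;0 0 0 0.06 0 0.16 -1;0 0 0 0.06 0 0.16 -1;0 0 0 0.07 0 0.17 -1;0 0 0 0 0 0 -1;0 0 0 0 0 0 -1'; python3 tgt.py 8 0 16 20
python3 - <<'E'
from h import *
p=snap("wrist","d2");snap("scene","d2s")
E
```

```text
clock: 13.22
tool_pos: [0.5782, 0.2033, 0.1455]
orientation: [177.4, 20.0, -95.3]
force: [0.1, -0.1, -2.4]
opening: 0.0118
t 13.22 lid org [20.3  1.2 17.4] eul [177.42  20.05 -95.26] Fbay [-0.1 -0.1 -2.4] M [-1.5  -0.05 -0.01]
 liptop [-72.1 -12.1] lipbot [-70.8 -15.9] framelow [-50.1  -8.3] corner [-51.5  -4.6] frameup [-54.2   2.9] catchlow [90.8 43.1] catchtop [86.7 54.4]
turn [-0.01  0.01 -0.01] shift [ 0.3  -0.03 -0.07]
```

View pics/d2.png

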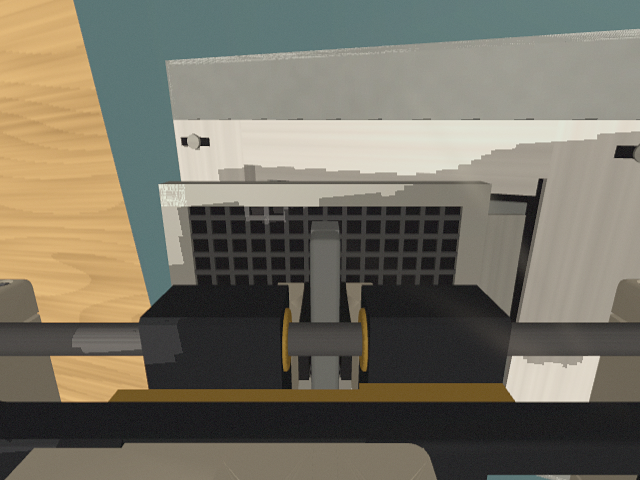

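```bash
python3 -m jog '0 0 0 0.1 -0.01 -0.02 -1;0 0 0 0.1 0 -0.02 -1;0 0 0 0.1 0 -0.03 -1;0 0 0 0 0 0 -1'; python3 tgt.py 2 0 14.5 20
```

```text
clock: 13.82
tool_pos: [0.5773, 0.1906, 0.1438]
orientation: [177.4, 20.0, -95.3]
force: [-0.3, 0.0, -5.0]
opening: 0.0113
t 13.82 lid org [ 7.6  0.9 15.6] eul [177.4   20.04 -95.3 ] Fbay [-0.   0.3 -5. ] M [-1.68 -0.14 -0.01]
 liptop [-84.9 -13.9] lipbot [-83.5 -17.6] framelow [-62.8 -10.1] corner [-64.2  -6.3] frameup [-66.9   1.2] catchlow [78.1 41.3] catchtop [74.  52.6]
turn [-0.01  0.01 -0.02] shift [ 0.14 -0.02 -0.02]
```

```bash
python3 -m jog '0 0 0 0 0 0 -1;0 0 0 0 0 0 -1'; python3 tgt.py 2 0 14.5 20;  python3 -m jog '0 0 0 0.08 -0.01 -0.01 -1;0 0 0 0.06 0 -0.01 -1;0 0 0 0 0 0 -1;0 0 0 0 0 0 -1'; python3 tgt.py 2 0 14.5 20
```

```text
clock: 14.08
tool_pos: [0.5774, 0.1911, 0.1439]
orientation: [177.4, 20.0, -95.3]
force: [-0.6, -0.7, -3.9]
opening: 0.0116
t 14.07 lid org [ 8.1  0.8 15.7] eul [177.41  20.05 -95.26] Fbay [-0.7  0.5 -3.9] M [-1.67 -0.1  -0.03]
 liptop [-84.4 -13.8] lipbot [-83.  -17.5] framelow [-62.3 -10. ] corner [-63.7  -6.2] frameup [-66.4   1.3] catchlow [78.6 41.4] catchtop [74.5 52.7]
turn [-0.01  0.01 -0.01] shift [ 0.15 -0.02 -0.02]
clock: 14.58
tool_pos: [0.5773, 0.1855, 0.1426]
orientation: [177.4, 20.1, -95.3]
force: [0.7, 1.6, -5.0]
opening: 0.0118
t 14.57 lid org [ 2.6  0.4 14.5] eul [177.41  20.05 -95.27] Fbay [ 1.6 -0.5 -5. ] M [-1.24 -0.32 -0.04]
 liptop [-89.9 -15. ] lipbot [-88.6 -18.7] framelow [-67.9 -11.2] corner [-69.3  -7.4] frameup [-72.    0.1] catchlow [73.  40.2] catchtop [68.9 51.5]
turn [-0.01  0.01 -0.01] shift [ 0.01 -0.01 -0.01]
```

```bash
python3 -m jog '0 0 0 0.02 0 0.01 -1;0 0 0 0.03 0 -0.01 -1;0 0 0 0 0 0 -1;0 0 0 0 0 0 -1'; python3 tgt.py 0 0 14 20; python3 -c "
from h import *
snap('wrist','e1');snap('top','e1t');snap('scene','e1s')"; python3 tgt.py
```

```text
clock: 15.08
tool_pos: [0.5772, 0.1837, 0.1421]
orientation: [177.4, 20.1, -95.3]
force: [0.4, 2.0, -5.0]
opening: 0.0121
t 15.07 lid org [ 0.7  0.4 13.9] eul [177.42  20.06 -95.26] Fbay [ 2.  -0.2 -5. ] M [-0.85 -0.29 -0.02]
 liptop [-91.7 -15.6] lipbot [-90.4 -19.3] framelow [-69.7 -11.8] corner [-71.1  -8. ] frameup [-73.8  -0.5] catchlow [71.2 39.7] catchtop [67.1 50.9]
turn [-0.01  0.01 -0.01] shift [ 0.02 -0.01 -0.01]
t 15.22 lid org [ 0.8  0.4 13.9] eul [177.41  20.05 -95.26] Fbay [ 2.1 -0.1 -5.5] M [-0.84 -0.31 -0.15]
 liptop [-91.7 -15.6] lipbot [-90.3 -19.3] framelow [-69.7 -11.8] corner [-71.1  -8. ] frameup [-73.8  -0.5] catchlow [71.2 39.6] catchtop [67.1 50.9]
```

View pics/e1.png

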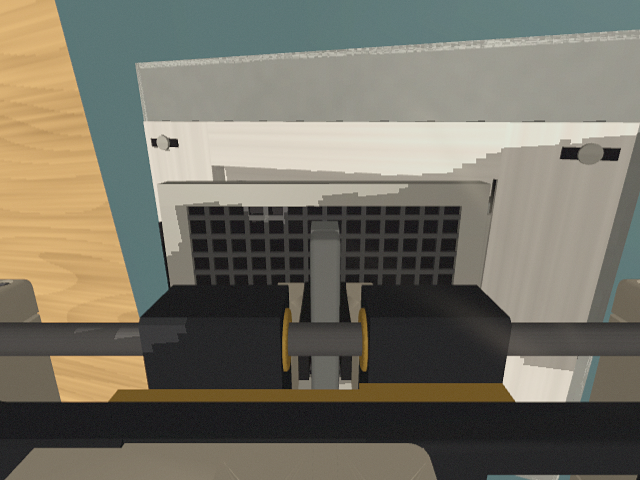

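```bash
python3 -m jog '0 0 0 0.01 0 0.02 -1;0 0 0 0.02 0 0 -1;0 0 0 0 0 0 -1;0 0 0 0 0 0 -1'; python3 tgt.py 0 0 14 20; python3 -m jog '0 0 0 0.02 0 -0.005 -1;0 0 0 0 0 0 -1;0 0 0 0 0 0 -1'; python3 tgt.py 0 0 14 20
```

```text
clock: 15.72
tool_pos: [0.5773, 0.1829, 0.1412]
orientation: [177.5, 20.1, -95.2]
force: [0.2, 2.8, -1.7]
opening: 0.0115
t 15.72 lid org [ 0.   0.2 13.1] eul [177.46  20.07 -95.24] Fbay [ 2.8  0.1 -1.7] M [-0.34 -0.12  0.01]
 liptop [-92.5 -16.4] lipbot [-91.1 -20.2] framelow [-70.4 -12.6] corner [-71.8  -8.9] frameup [-74.6  -1.4] catchlow [70.4 38.8] catchtop [66.3 50.1]
turn [-0.01  0.01 -0.01] shift [-0.01 -0.   -0.02]
clock: 16.1
tool_pos: [0.5772, 0.1821, 0.141]
orientation: [177.4, 20.1, -95.2]
force: [-0.9, 4.0, -0.8]
opening: 0.0117
t 16.10 lid org [-0.8  0.2 12.9] eul [177.45  20.07 -95.25] Fbay [ 3.9  1.3 -0.8] M [ 0.07 -0.22 -0.03]
 liptop [-93.3 -16.6] lipbot [-91.9 -20.4] framelow [-71.2 -12.9] corner [-72.6  -9.1] frameup [-75.3  -1.6] catchlow [69.7 38.6] catchtop [65.6 49.9]
turn [-0.01  0.01 -0.01] shift [-0.03 -0.   -0.02]
```

```bash
python3 -m jog '0 0 0 0.02 0 -0.007 -1;0 0 0 0 0 0 -1;0 0 0 0 0 0 -1'; python3 tgt.py; python3 -m jog '0 0 0 0.02 0 -0.007 -1;0 0 0 0 0 0 -1;0 0 0 0 0 0 -1'; python3 tgt.py
```

```text
clock: 16.48
tool_pos: [0.5773, 0.1817, 0.1412]
orientation: [177.5, 20.1, -95.2]
force: [-0.4, 5.3, -0.1]
opening: 0.0116
t 16.48 lid org [-1.2  0.1 13. ] eul [177.47  20.11 -95.25] Fbay [ 5.2  0.9 -0.1] M [ 0.77 -0.28 -0.01]
 liptop [-93.7 -16.5] lipbot [-92.3 -20.3] framelow [-71.6 -12.7] corner [-73.  -9.] frameup [-75.8  -1.5] catchlow [69.2 38.8] catchtop [65.1 50.1]
clock: 16.85
tool_pos: [0.5773, 0.1814, 0.1413]
orientation: [177.5, 20.2, -95.2]
force: [-0.0, 7.7, 0.3]
opening: 0.012
t 16.85 lid org [-1.5  0.  13.2] eul [177.48  20.15 -95.25] Fbay [7.7 0.7 0.3] M [ 1.55 -0.2  -0.07]
 liptop [-93.9 -16.4] lipbot [-92.5 -20.2] framelow [-71.9 -12.6] corner [-73.3  -8.8] frameup [-76.   -1.3] catchlow [68.9 39.1] catchtop [64.8 50.3]
```

```bash
cat > swing.py <<'E'
from tgt import *
def pose(th,dx=.0,dz=.0):
    t=np.radians(th); x0=-76+75*np.cos(t)+12*np.sin(t)+dx; z0=-12.6+75*np.sin(t)+dz
    Rt=Rob([177.45,th,-95.2]); return Rt,B+Rb@np.array([x0,0,z0])/1000-Rt@off
ths=[20.1,18.5,17,15.5,14,12.5,11,10,9,8,7]
for i in range(len(ths)-1):
    R0,p0=pose(ths[i],.0 if i==0 else .4);R1,p1=pose(ths[i+1],.4)
    print(ths[i+1],"turn",np.round(R.from_matrix(R0.T@R1).as_rotvec()/.1,3),"shift",np.round(R0.T@(p1-p0)/.04,3))
E
python3 swing.py
```

```text
18.5 turn [-0.     0.279  0.012] shift [-0.015 -0.002  0.053]
17 turn [0.    0.262 0.012] shift [-0.005 -0.002  0.046]
15.5 turn [0.    0.262 0.012] shift [-0.005 -0.002  0.047]
14 turn [-0.     0.262  0.012] shift [-0.005 -0.002  0.047]
12.5 turn [-0.     0.262  0.012] shift [-0.005 -0.002  0.047]
11 turn [0.    0.262 0.012] shift [-0.004 -0.002  0.047]
10 turn [-0.     0.174  0.008] shift [-0.003 -0.001  0.032]
9 turn [0.    0.174 0.008] shift [-0.003 -0.001  0.032]
8 turn [0.    0.174 0.008] shift [-0.003 -0.001  0.032]
7 turn [-0.     0.174  0.008] shift [-0.003 -0.001  0.032]
```

```bash
python3 -m jog '0 0.28 0.01 -0.015 0 0.053 -1;0 0.26 0.01 -0.005 0 0.046 -1;0 0.26 0.01 -0.005 0 0.047 -1;0 0 0 0 0 0 -1;0 0 0 0 0 0 -1'; python3 tgt.py
```

```text
clock: 17.48
tool_pos: [0.5773, 0.1838, 0.1358]
orientation: [177.5, 15.5, -95.2]
force: [0.1, 5.3, -1.2]
opening: 0.0118
t 17.48 lid org [-0.6  0.3  7.2] eul [177.49  15.52 -95.2 ] Fbay [ 5.3  0.4 -1.2] M [ 1.18 -0.43 -0.11]
 liptop [-95.1 -14.9] lipbot [-94.  -18.7] framelow [-72.8 -12.9] corner [-73.9  -9. ] frameup [-76.   -1.3] catchlow [71.7 27.3] catchtop [68.5 38.8]
```

Smooth, with a light push against the ledge. Continuing the swing.

```bash
python3 -m jog '0 0.26 0.01 -0.008 0 0.046 -1;0 0.26 0.01 -0.008 0 0.046 -1;0 0.26 0.01 -0.008 0 0.046 -1;0 0 0 0 0 0 -1'; python3 tgt.py;python3 -m jog '0 0.17 0.01 -0.006 0 0.032 -1;0 0.17 0.01 -0.006 0 0.032 -1;0 0 0 0 0 0 -1;0 0 0 0 0 0 -1'; python3 tgt.py; python3 -c "
from h import *
snap('wrist','f1');snap('scene','f1s')"
```

```text
clock: 17.98
tool_pos: [0.5771, 0.1857, 0.1303]
orientation: [177.5, 10.9, -95.1]
force: [0.9, 2.8, -2.9]
opening: 0.0119
t 17.98 lid org [-0.2  0.6  1.2] eul [177.47  10.94 -95.15] Fbay [ 2.9 -0.6 -2.9] M [ 0.61 -0.91 -0.1 ]
 liptop [-96.2 -13.3] lipbot [-95.4 -17.2] framelow [-73.8 -13. ] corner [-74.6  -9.1] frameup [-76.1  -1.2] catchlow [73.5 15.5] catchtop [71.2 27.2]
clock: 18.48
tool_pos: [0.577, 0.1863, 0.128]
orientation: [177.4, 9.0, -95.2]
force: [1.5, 3.8, -3.0]
opening: 0.0121
t 18.48 lid org [-0.2  0.9 -1.1] eul [177.45   9.03 -95.21] Fbay [ 3.9 -1.1 -3. ] M [ 0.67 -1.23 -0.1 ]
 liptop [-96.7 -12.4] lipbot [-96.  -16.4] framelow [-74.3 -12.9] corner [-74.9  -9. ] frameup [-76.2  -1.1] catchlow [73.8 10.6] catchtop [71.9 22.5]
```

View pics/f1.png

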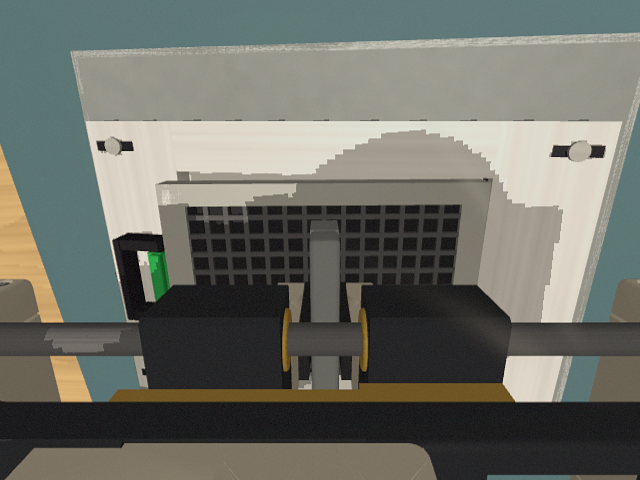

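```bash
python3 -m jog '0 0.17 0.01 -0.006 -0.01 0.032 -1;0 0 0 0 0 0 -1;0 0 0 0 0 0 -1'; python3 tgt.py;python3 -m jog '0 0.09 0 -0.003 -0.01 0.016 -1;0 0 0 0 0 0 -1;0 0 0 0 0 0 -1'; python3 tgt.py
```

```text
clock: 18.95
tool_pos: [0.577, 0.1866, 0.1267]
orientation: [177.4, 8.0, -95.2]
force: [1.1, 3.3, -2.6]
opening: 0.0116
t 18.95 lid org [-0.3  0.8 -2.5] eul [177.41   8.04 -95.23] Fbay [ 3.3 -0.8 -2.6] M [ 0.34 -0.91 -0.06]
 liptop [-96.9 -12.1] lipbot [-96.3 -16.1] framelow [-74.5 -13. ] corner [-75.1  -9.1] frameup [-76.2  -1.1] catchlow [74.   7.9] catchtop [72.3 19.8]
clock: 19.32
tool_pos: [0.5772, 0.1868, 0.126]
orientation: [177.4, 7.5, -95.2]
force: [-0.2, 2.1, -2.4]
opening: 0.0116
t 19.32 lid org [-0.2  0.6 -3.2] eul [177.4    7.53 -95.21] Fbay [ 2.   0.4 -2.4] M [ 0.36 -0.29 -0.01]
 liptop [-96.9 -12. ] lipbot [-96.4 -15.9] framelow [-74.6 -13. ] corner [-75.1  -9.1] frameup [-76.1  -1.1] catchlow [74.1  6.6] catchtop [72.6 18.5]
```

```bash
python3 -m jog '0 0.09 0 -0.003 0 0.016 -1;0 0 0 0 0 0 -1;0 0 0 0 0 0 -1'; python3 tgt.py;python3 -m jog '0 0.09 0 -0.003 0 0.016 -1;0 0 0 0 0 0 -1;0 0 0 0 0 0 -1'; python3 tgt.py
```

```text
clock: 19.7
tool_pos: [0.5773, 0.187, 0.1254]
orientation: [177.4, 7.0, -95.2]
force: [-1.7, 2.3, -2.4]
opening: 0.0115
t 19.70 lid org [-0.2  0.6 -3.9] eul [177.4    7.01 -95.19] Fbay [ 2.2  1.9 -2.4] M [0.14 0.04 0.04]
 liptop [-97.  -11.8] lipbot [-96.5 -15.7] framelow [-74.6 -13.1] corner [-75.1  -9.1] frameup [-76.1  -1.1] catchlow [74.2  5.3] catchtop [72.8 17.2]
clock: 20.08
tool_pos: [0.5774, 0.187, 0.125]
orientation: [177.4, 6.5, -95.2]
force: [-3.1, -1.3, -1.0]
opening: 0.0115
t 20.07 lid org [-0.3  0.5 -4.3] eul [177.42   6.5  -95.17] Fbay [-1.6  2.9 -1. ] M [-0.38  0.46  0.02]
 liptop [-97.2 -11.3] lipbot [-96.7 -15.3] framelow [-74.8 -12.8] corner [-75.3  -8.8] frameup [-76.2  -0.9] catchlow [74.2  4.2] catchtop [72.8 16.1]
```

```bash
python3 -m jog '0 0 0 0 0 0 -0.5;0 0 0 0 0 0 -0.5;0 0 0 0 0 0 -0.5;0 0 0 0 0 0 -0.5'; python3 tgt.py;  python3 -c "
from h import *
snap('wrist','g1');snap('scene','g1s')"
```

```text
clock: 20.58
tool_pos: [0.5778, 0.1873, 0.1251]
orientation: [177.5, 6.5, -95.2]
force: [0.3, 0.8, 0.6]
opening: 0.0218
t 20.57 lid org [ 0.   0.1 -4.2] eul [177.46   6.53 -95.16] Fbay [ 0.9 -0.2  0.6] M [-0.45 -0.09 -0.02]
 liptop [-96.8 -11.3] lipbot [-96.3 -15.3] framelow [-74.5 -12.8] corner [-74.9  -8.8] frameup [-75.8  -0.8] catchlow [74.6  4.3] catchtop [73.2 16.2]
```

View pics/g1.png

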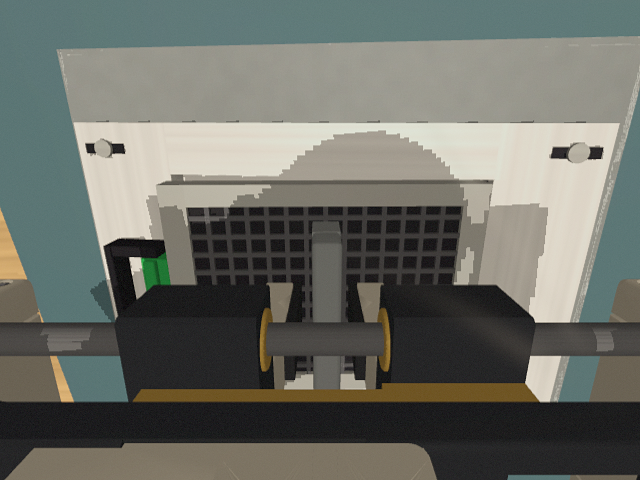

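```bash
python3 -m jog '0 0 0 0 0 0 -0.4;0 0 0 0 0 -0.3 -0.4;0 0 0 0 0 -0.6 -0.4;0 0 0 0 0 -0.8 -0.6;0.2 0.6 0 0 0 -0.3 -1;0.24 0.53 0 0 0 0 -1;0 0 0 0 0 0 -1;0 0 0 0 0 0 -1'
cat > rest.py <<'E'
from tgt import *
import sys
obs()
p,d,P,K,W=snap("wrist",sys.argv[1]); snap("scene",sys.argv[1]+"s")
C=np.stack([(P-B)@Rb[:,0],(P-B)@Rb[:,1],P[...,2]-B[2]],-1)
def plane(m,X):
    q=X[m]; A=np.c_[q[:,0],q[:,1],np.ones(len(q))]; w=np.ones(len(q),bool)
    for i in range(5): c=np.linalg.lstsq(A[w],q[w,2],rcond=None)[0]; w=abs(q[:,2]-A@c)<.0015
    return c,w.sum()
v,u=np.mgrid[:480,:640]
m=(abs(C[...,0])<.072)&(abs(C[...,1])<.053)&(C[...,2]>-.006)&(C[...,2]<.024)&(abs(C[...,0])>.012)&(v<280)
c,n=plane(m,C); print("lid plane deg x %.2f y %.2f z0mm %.2f n %d"%(*np.degrees(np.arctan(c[:2])),c[2]*1000,n))
m=(abs(C[...,2])<.004)&((abs(C[...,0])>.085)|(abs(C[...,1])>.065))&(abs(C[...,1])<.08)&(abs(C[...,0])<.12)&(v<280)
c,n=plane(m,C); print("frame plane deg x %.2f y %.2f z0mm %.2f n %d"%(*np.degrees(np.arctan(c[:2])),c[2]*1000,n))
hsv=cv2.cvtColor(p,cv2.COLOR_RGB2HSV); g=(cv2.inRange(hsv,(45,100,60),(80,255,255))>0)&(abs(C[...,0]-.08)<.03)&(abs(C[...,1])<.04)
if g.sum(): q=C[g]*1000; print("green n",g.sum(),"x",np.percentile(q[:,0],[1,50,99]).round(1),"y",np.percentile(q[:,1],[1,99]).round(1),"z",np.percentile(q[:,2],[1,99]).round(1))
E
python3 rest.py r1
```

```text
clock: 21.68
tool_pos: [0.5803, 0.178, 0.2047]
orientation: [180.0, 0.1, -95.0]
force: [-0.2, -0.2, 0.5]
opening: 0.0002
t 21.68 p [0.5803 0.178  0.2047] o [ 1.7996e+02  1.1000e-01 -9.5000e+01] F [-0.2 -0.2  0.5] M [-0.    0.    0.01] g 0.0002
lid plane deg x 7.63 y -1.13 z0mm 8.76 n 12118
frame plane deg x -0.03 y -0.02 z0mm 0.01 n 17107
green n 1090 x [76.1 83.  91.7] y [-17.  18.] z [ 6.2 15.8]
```

View pics/r1.png

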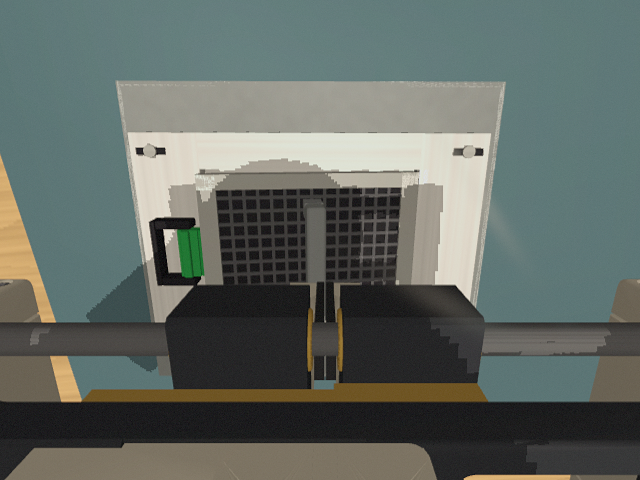

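```bash
python3 -m jog '0 0 0 -0.4 0.03 0 -1;0 0 0 -0.5 0.03 0 -1;0 0 0 -0.5 0.04 0.2 -1;0 0 0 0 0 0.5 -1;0 0 0 0 0 0.5 -1;0 0 0 0 0 0.4 -1;0 0 0 0 0 0 -1;0 0 0 0 0 0 -1'; python3 rest.py r2
```

```text
clock: 22.78
tool_pos: [0.5816, 0.2346, 0.1409]
orientation: [-180.0, 0.1, -95.0]
force: [1.0, -0.5, 0.0]
opening: 0.0002
t 22.77 p [0.5816 0.2346 0.1409] o [-1.7999e+02  6.0000e-02 -9.4990e+01] F [ 1.  -0.5  0. ] M [-0.03 -0.02 -0.01] g 0.0002
lid plane deg x 7.56 y -1.24 z0mm 8.75 n 14338
frame plane deg x -0.03 y -0.05 z0mm 0.03 n 27020
green n 1102 x [74.6 82.4 91.5] y [-17.1  -0. ] z [ 3.  15.9]
```

View pics/r2.png

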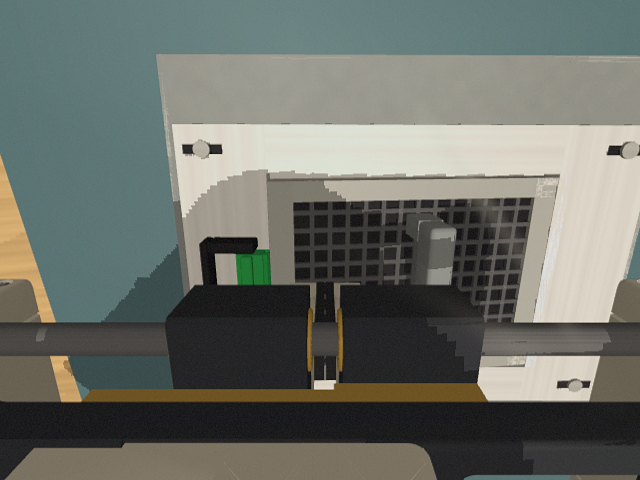

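```bash
python3 -c "
import cv2
p=cv2.imread('pics/r2s.png');cv2.imwrite('pics/r2sc.png',cv2.resize(p[250:430,290:490],None,fx=3.3,fy=3.3))"
```

```text
(no output)
```

View pics/r2sc.png

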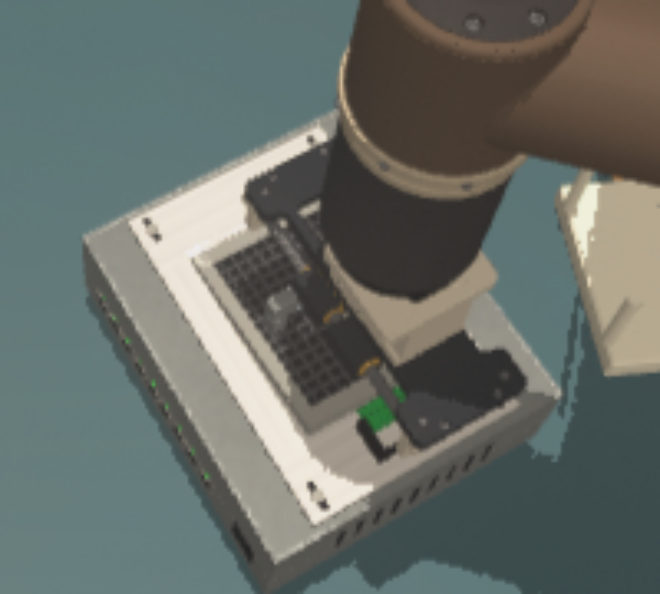

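```bash
python3 -m jog '0 0 0 0 0 0.12 -1;0 0 0 0 0 0.12 -1;0 0 0 0 0 0.06 -1;0 0 0 0 0 0 -1'; python3 -m jog '0 0 0 0 0 0.05 -1;0 0 0 0 0 0 -1;0 0 0 0 0 0 -1';python3 -m jog '0 0 0 0 0 0.05 -1;0 0 0 0 0 0 -1;0 0 0 0 0 0 -1'
```

```text
clock: 23.38
tool_pos: [0.5811, 0.234, 0.1281]
orientation: [180.0, 0.0, -95.0]
force: [-0.0, 0.5, 0.5]
opening: 0.0006
clock: 23.75
tool_pos: [0.5815, 0.2342, 0.1269]
orientation: [-180.0, 0.1, -95.0]
force: [-0.7, -0.8, 4.3]
opening: 0.0004
clock: 24.12
tool_pos: [0.5817, 0.2344, 0.1251]
orientation: [-180.0, 0.1, -95.0]
force: [-0.6, -0.0, 5.7]
opening: 0.0001
```

Contact at z 0.127, force 5.7 N. Pressing on in small steps.

```bash
for i in 1 2 3; do python3 -m jog '0 0 0 0 0 0.04 -1;0 0 0 0 0 0 -1'|egrep 'tool_pos|force'; done
```

```text
tool_pos: [0.5818, 0.2346, 0.1237]
force: [-0.7, -0.0, 6.7]
tool_pos: [0.5814, 0.2345, 0.1215]
force: [-0.4, 0.0, -0.1]
tool_pos: [0.5811, 0.2343, 0.1193]
force: [-0.7, 0.6, 2.0]
```

```bash
python3 -m jog '0 0 0 0 0 0 -1'; python3 rest.py r3
```

```text
clock: 25.0
tool_pos: [0.5811, 0.2341, 0.1193]
orientation: [180.0, 0.0, -95.0]
force: [0.2, -0.2, 0.5]
opening: 0.0007
t 25.0 p [0.5811 0.2341 0.1193] o [ 1.7995e+02  3.0000e-02 -9.5010e+01] F [ 0.2 -0.2  0.5] M [ 0.16 -0.01 -0.04] g 0.0007
lid plane deg x 3.90 y -1.70 z0mm 3.49 n 15684
frame plane deg x -0.02 y -0.03 z0mm 0.05 n 27877
green n 889 x [74.9 82.7 94.5] y [-17.2  -7.1] z [ 1.9 15.8]
```

View pics/r3.png

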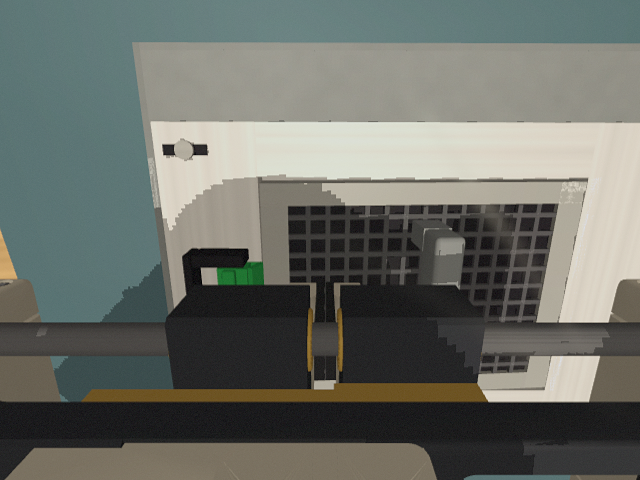

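```bash
cat > border.py <<'E'
from tgt import *
p,d,P,K,W=snap("wrist")
C=np.stack([(P-B)@Rb[:,0],(P-B)@Rb[:,1],P[...,2]-B[2]],-1)*1000
for x in [-70,-55,-30,30,55,65,70]:
    r=[]
    for y in [-53,-50,-40,-25,-10,10]:
        m=(abs(C[...,0]-x)<1.5)&(abs(C[...,1]-y)<1.5)&(C[...,2]<25)&(C[...,2]>-10)
        r.append("%6.1f"%np.median(C[...,2][m]) if m.sum()>2 else "  nan ")
    print(x,r)
E
python3 border.py
```

```text
-70 ['   0.1', '   0.6', '   0.3', '   0.3', '   0.3', '   0.5']
-55 ['   1.4', '   1.3', '   1.0', '   0.9', '   0.6', '   0.5']
-30 ['   3.1', '   2.9', '   2.8', '   2.2', '   1.2', '  nan ']
30 ['   7.0', '   7.0', '   6.7', '   4.7', '   4.7', '  nan ']
55 ['   8.4', '   8.4', '   8.5', '   6.4', '   7.4', '  nan ']
65 ['   9.3', '   9.3', '   9.4', '   9.4', '   9.2', '  nan ']
70 ['   9.6', '   9.7', '   9.8', '   9.6', '   9.7', '  nan ']
```

```bash
python3 -m jog '0 0 0 0 0 0.04 -1;0 0 0 0 0 0 -1'|egrep 'tool_pos|force'; python3 -m jog '0 0 0 0 0 0.04 -1;0 0 0 0 0 0 -1'|egrep 'tool_pos|force'; python3 -m jog '0 0 0 0 0 0.04 -1;0 0 0 0 0 0 -1'|egrep 'tool_pos|force'; python3 border.py|tail -2
```

```text
tool_pos: [0.5811, 0.2341, 0.1179]
force: [-0.5, 0.7, 1.0]
tool_pos: [0.5812, 0.2342, 0.1163]
force: [-1.1, -0.3, 1.7]
tool_pos: [0.5812, 0.2342, 0.1147]
force: [0.1, 0.9, 1.5]
65 ['   4.6', '   4.3', '   4.5', '   4.5', '   4.4', '  nan ']
70 ['   4.6', '   4.7', '   4.5', '   4.5', '   4.6', '  nan ']
```

```bash
python3 -m jog '0 0 0 0 0 0.04 -1;0 0 0 0 0 0 -1'|egrep 'tool_pos|force'; python3 -m jog '0 0 0 0 0 0.04 -1;0 0 0 0 0 0 -1'|egrep 'tool_pos|force'; python3 border.py|tail -2
```

```text
tool_pos: [0.5812, 0.2342, 0.1131]
force: [-0.6, 1.6, 0.6]
tool_pos: [0.581, 0.2339, 0.1112]
force: [-0.3, -0.3, 0.2]
65 ['  -0.2', '   0.0', '   0.2', '  -0.3', '   0.1', '  nan ']
70 ['  -0.1', '   0.1', '   0.1', '   0.0', '  -0.0', '  nan ']
```

```bash
python3 -m jog '0 0 0 0 0 0.03 -1;0 0 0 0 0 0 -1'|egrep 'tool_pos|force'; python3 -m jog '0 0 0 0 0 0.03 -1;0 0 0 0 0 0 -1'|egrep 'tool_pos|force';python3 rest.py r4
```

```text
tool_pos: [0.5812, 0.2339, 0.1107]
force: [-1.4, -1.0, 4.3]
tool_pos: [0.5812, 0.2339, 0.1106]
force: [-4.7, -1.6, 11.5]
t 27.0 p [0.5812 0.2339 0.1106] o [-1.7999e+02  4.0000e-02 -9.4990e+01] F [-4.7 -1.6 11.5] M [-0.61  1.88  0.02] g 0.0003
lid plane deg x -0.05 y -1.53 z0mm -1.40 n 16286
frame plane deg x -0.02 y -0.03 z0mm 0.04 n 27823
green n 676 x [71.  79.1 91.6] y [-17.3 -10.1] z [ 1.3 15.4]
```

View pics/r4.png

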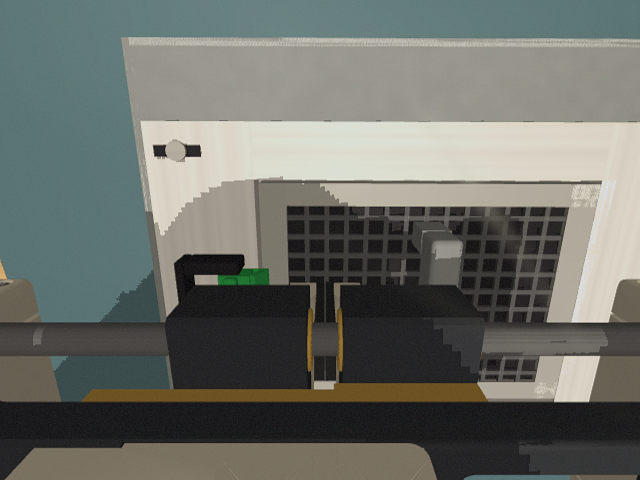

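The lid hits a firm stop flush with the frame, and the green nose is back at x 71 mm, its sprung-out position. Retracting and inspecting.

```bash
python3 -m jog '0 0 0 0 0 -0.1 -1;0 0 0 0 0 -0.4 -1;0 0 0 0 0 -0.9 -1;0 0 0 0 0 -1 -1;0 0 0 0.3 0.5 -1 -1;0 0 0 0.4 0.7 -1 -1;0 0 0 0.4 0.7 -0.3 -1;0 0 0 0 0 0 -1'; python3 -m jog '0 0 0 0 0 0 -1;0 0 0 0 0 0 -1'; python3 rest.py r5; python3 border.py; python3 bay.py | egrep '^\+x|^-x'; python3 -c "
from h import *
for c in ('top','scene'):
    snap(c,'fin_'+c)
    for t in ('screw_dish','screwdriver','router'): print(c,t,[(np.round(r['location'],3),round(r['score'],2)) for r in nets.boxes_of(t,c)])"
```

```text
clock: 28.1
tool_pos: [0.501, 0.1964, 0.3003]
orientation: [-179.8, 0.2, -95.0]
force: [1.0, 0.4, 0.2]
opening: 0.0003
clock: 28.35
tool_pos: [0.502, 0.1969, 0.2965]
orientation: [179.9, -0.0, -95.0]
force: [-0.8, -0.1, -0.7]
opening: 0.0007
t 28.35 p [0.502  0.1969 0.2965] o [ 1.7992e+02 -1.0000e-02 -9.5020e+01] F [-0.8 -0.1 -0.7] M [-0.02 -0.02 -0.02] g 0.0007
lid plane deg x 0.10 y 0.00 z0mm -0.72 n 10298
frame plane deg x -0.03 y -0.02 z0mm 0.02 n 17995
green n 987 x [71.1 80.4 91.4] y [-16.1  16.3] z [ 1.9 16.1]
-70 ['  -0.1', '   0.7', '  -0.2', '   0.2', '  -0.2', '  -0.5']
-55 ['   0.0', '   0.3', '  -0.4', '   0.0', '  -0.4', '  -1.0']
-30 ['   0.1', '   0.2', '  -0.5', '  -2.0', '  -2.4', '  -2.9']
30 ['  -0.3', '   0.1', '  -1.3', '  -2.3', '  -2.3', '  -1.8']
55 ['  -0.1', '   0.8', '  -1.2', '  -1.7', '  -2.0', '  -1.1']
65 ['  -0.5', '   0.1', '   0.2', '  -0.1', '   0.3', '  -0.1']
70 ['   0.7', '  -0.0', '   0.0', '   0.1', '   0.2', '  -0.2']
+x [30.3 30.3 30.6 30.6 30.6 30.  30.1 30.1 30.2 30.3 30.2 30.4 30.5 30.5
-x [-30.8 -30.7 -30.  -30.1 -30.8 -30.3 -30.2 -30.2 -30.5 -30.6 -30.4 -30.7
top screw_dish [(array([ 0.804, -0.014,  0.013]), 0.56)]
top screwdriver [(array([ 0.788, -0.222,  0.021]), 0.77)]
top router [(array([0.314, 0.283, 0.026]), 0.82), (array([ 0.788, -0.226,  0.024]), 0.71)]
scene screw_dish [(array([ 0.802, -0.02 ,  0.015]), 0.76), (array([0.581, 0.193, 0.105]), 0.69)]
scene screwdriver [(array([0.584, 0.19 , 0.105]), 0.65), (array([ 0.791, -0.218,  0.021]), 0.6)]
scene router [(array([0.326, 0.287, 0.025]), 0.56)]
```

View pics/r5.png

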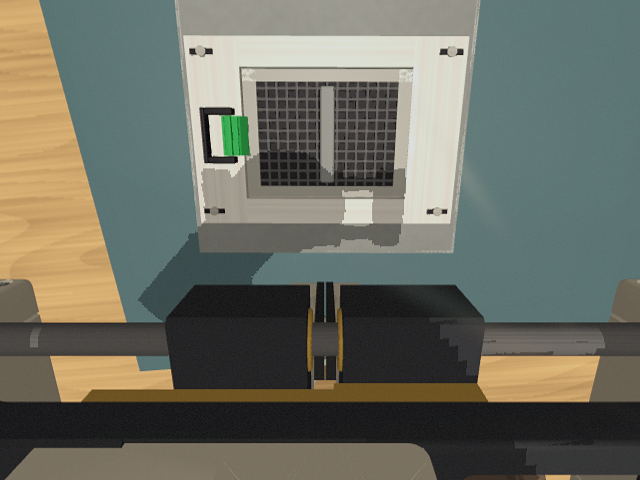

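View pics/fin_top.png

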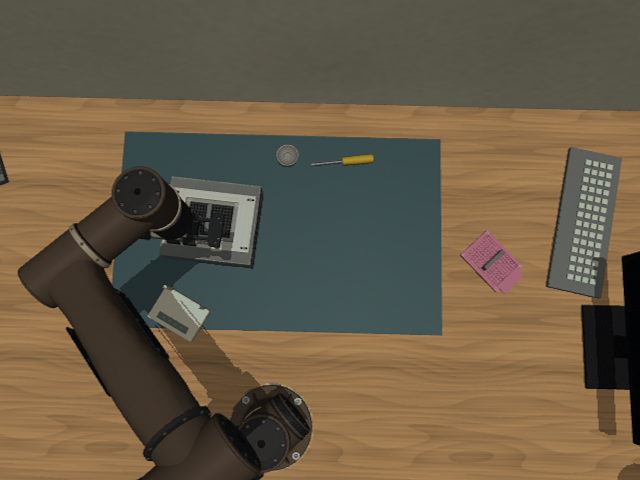

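The lid lies flush and its catch-side edge runs under the green catch at (236,135). The dish, screwdriver and router are where they were in the top view. Handing in.

```bash
python3 -c "
from plant import ctrl
print(ctrl.close_job(), ctrl.get_obs()['clock'])"
```

```text
the job is handed in; nothing more can be done
the job is handed in; nothing more can be done
```

The lid is refitted, the catch is home and the job is handed in; the last reading before that was at about 29 s. `close_job` gives no verdict.

**What I did**
- I hooked the lid's lip under the ledge at 20° tilt and slid it in until it stopped. The push was about 8 N at most.
- I swung it down in the grip to about 6.5°, where the catch began to push back, and released it. It came to rest at about 7.6° on the catch.
- I then pressed near the catch edge with the shut fingers. The force was about 7 N as the catch gave way and 11.5 N against the final stop.

**Last checks**
- **Lid:** the fitted lid plane is within 0.1° of level. The lid's border is level with the bay frame to within measurement noise, mostly under 0.5 mm and at worst about 0.8 mm.
- **Catch:** the nose measures 71 mm from the bay centre along x, against about 71.8 mm before the job. That means it has sprung back out over the lid.
- **Surroundings:** the gripper is clear of everything. The top camera finds the dish, screwdriver and router within about 5 mm of their start positions, inside the networks' error.

**Checks that disagreed**
- The fitted lid plane showed about 1 to 1.7° of sideways tilt during pressing. Readings on the solid border showed it level, so I put that down to the mesh.
- My script for remeasuring the bay opening gave meaningless edges at the end, because the lid was now in the opening.
- In the final scene-camera view, the networks also put the dish and screwdriver on the lid. The pictures show this is false.

One deviation from the rules: I ran three pressing steps from a shell loop instead of typing each call.

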